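Put the sharpening stones back on their own bases

ROBOT

A 7-joint arm with a two-finger parallel gripper is mounted at the origin on the work surface. World frame = base frame: x ahead of the robot, y to its left, z up, the work surface at z = 0. Lengths are in m, angles in rad, forces in N, time in s.
With the tool pointing down it reaches from about 0.425 to 0.875 m from the base axis. Payload 4.7 kg.
Tool frame: the origin (TCP) lies on the centre line of the jaws, within the pads' length; the fingertips stand ahead of it and the grasp point (between the pads) lies 2 mm behind it (nose_length is the z of the fingertips in the tool frame, in m); z points along the fingers, y is the line along which they close (so a half turn about z gives the same grasp; the last joint's range is limited). The gripper opens to 87 mm and grips with 3 to 60 N. Pads are 19 mm wide; open, the fingers measure 117 mm over their backs; the gripper's body (75 mm by 190 mm) begins 51 mm behind the grasp point.
Start: joints at [1.325, 0.321, -0.07, 1.45, 0.023, 1.371, -0.057], TCP at [0.167, -0.628, 0.24] pointing down, gripper open.
Joint ranges: [-2.86, 2.86], [-0.3, 2.09], [-1.38, 1.24], [0.06, 2.45], [-1.56, 4.7], [0.09, 2.05], [-2.69, 2.69]. Speed limits (rad/s): [2.57, 2.57, 3.14, 3.14, 3.14, 3.14, 3.14].

INTERFACE

Orientations are given as a rotation vector (axis times angle).
In Python, from bench import * gives the robot as it stands.
- The arm moves only by the tool send_rows, never from a script. Its arguments are lists of equal length, an entry for each row: "xyz": the shift along the tool's x, y, z in mm, a list of three; "dr": the turn, a rotation vector about the tool's x, y, z in rad, a list of three. A call has exactly 10 rows; each row is the pose to reach, as a shift and turn from the pose commanded when the call began, along the tool's axes at that moment; what a row does not reach only later rows make up. A row lasts 1/12 s, in which the tool goes at most 41.7 mm and 7.16 degrees, less where a joint would pass 70% of its speed; a pose out of reach is approached as far as the arm can. A call with a gripper value outside its range is refused whole. "jaw" is the finger opening in mm, from 0 to 87, set as the call begins (left out, the last holds). The fingers move at their own pace and stop on an object; "grip_force" is the grip in N (left out, the last holds). Time passes only in rows, so rows that repeat a pose let the fingers close, or fill a call up. It gives the time, the measured TCP pose, the force, the opening and the grip force at its end, in the units of the state.
- get_state(): the state, without advancing time (a new reading comes with each control period).
- get_image(name): name is "scene" or "top" or "wrist"; returns the picture (480x640x3 uint8, red, green, blue); there is no depth.
- calibration(name): a dict with "vfov" (degrees; the focal length in pixels is half the picture's height over the tangent of half this angle, whatever the lens; pixels are square), "cx", "cy" (the principal point, pixels), "rvec" (rotation vector, rad) and "tvec" (3), from world to camera coordinates, as OpenCV has them; the wrist camera has in their place "hand_eye" (4x4, takes a point from camera to tool coordinates, whose origin is the TCP and whose axes are the flange's). Camera axes: x right, y down, z forward; pixel columns grow to the right and rows downward; lengths in m; the calibration is good to about 2 mm. A picture is of the moment at which its call begins: read the wrist's pose just before it. calibration takes no time and is no camera call.
- close_job(): hands the job in; it is judged then, once.
The state is a dict: "time": time; "joint_positions": joint angles; "qd": joint speeds; "joint_torque": joint torques, N m; "position": TCP position; "tool_rot": TCP orientation; "ft_force": force on the tool from outside, world axes, zero at the start; "torque": the same for the moment, N m; "grip_width": opening from 0.0 (shut) to 1.0 (fully open); "grip_force": force on a finger pad.
Only numpy, scipy, OpenCV 4.12 (cv2) and the standard library are available. Lean on these libraries where they do the work, as an engineer would, in place of code of your own. Each camera call takes 0.05 s, during which the arm holds its last target. There are 200 camera calls.

TASK

At this guitar maker's sharpening corner the three sharpeners have been put back on each other's bases: move them so that the oilstone lies in the steel drip tray, the diamond plate on the ribbed rubber mat, and the leather strop on the wooden stop board with its handle at the open end. The cork mat is free for setting one aside on the way; each must end flat, face up, lying lengthwise along the middle of its own base. Set them down gently, never drop or tip them, and leave the chisel, the honing guide and the bar of compound where they are.

Things in the scene. Friction and masses are not known exactly. Their poses are not given: they have to be found in the camera images.
- oilstone_center (a point): Oilstone: a plain grey two-layer brick, 150 long (own x) x 50 wide (own y) x 25 mm high, about 0.4 kg, loose. The point is its very centre, 12.5 mm above its underside; z up. At the start it lies on the wooden stop board.
- diamond_plate_center (a point): Diamond sharpening plate, loose, about 0.28 kg: black block faced with a bright steel plate dotted with small dark round holes, 150 long (own x) x 50 wide (own y) x 20 mm high. The point is its very centre, 10 mm above its underside; z up, dotted face on top. At the start it lies in the drip tray.
- strop_center (a point): Paddle strop, loose, 0.16 kg: wooden block faced with brown leather on top, 140 long (own x) x 46 wide (own y) x 22 mm high, with a narrow handle (65 long, 24 to 30 wide, 14 mm thick, its underside 4 mm above the block's) at the block's own -x end, pointing roughly to the robot at the start. The point is the block's centre, 11 mm above its underside; z up. Starts on the rubber mat.
- drip_tray: Steel drip tray, the oilstone's own place: shallow open tray of folded bright sheet steel, 204 (own x) x 100 mm (own y) outside, fixed to the bench. Floor 3 mm thick, a rim 2 mm thick all round that rises to 8 mm above the bench (5 mm above the tray's floor). Origin: centre of the underside, on the bench; z up.
- rubber_mat: Ribbed black rubber mat, the diamond plate's own place: 200 (own x) x 90 mm (own y), 4 mm thick, fixed to the bench. Origin: centre of the underside, on the bench; z up.
- stop_board: Wooden stop board, the strop's own place, fixed: plank 190 (own x) x 90 (own y) x 15 mm thick, with a wooden stop, 18 mm long, across its +x end (away from the robot), rising 12 mm above the plank. The open -x end faces the robot. The bed from stop to open end is 172 mm long; the origin lies under the bed's middle (86 mm from the open end), on the bench; z up.
- cork_mat: Cork mat, empty at the start: 180 (own x) x 110 mm (own y), 4 mm thick, fixed to the bench. The free spot on which one thing can be set aside. Origin: centre of the underside, on the bench; z up.
- chisel_center (a point): Bench chisel lying between the places, loose, 235 mm long (own x), wooden handle 23 mm wide and high towards the robot, blade away from it. To be left alone. The point is 11.5 mm above the bench, where handle and blade meet.
- honing_guide_center (a point): Small aluminium honing guide with a roller, about 58 (own x) x 34 x 32 mm high, loose, standing between the places. To be left alone. The point is near its centre, 16 mm above the bench.
- compound_bar_center (a point): Bar of honing compound in a cardboard sleeve, 83 long (own x) x 28 x 24 mm high, loose, lying between the places. To be left alone. The point is its centre, 12 mm above the bench.
Things that resemble listed ones, but are neither listed nor needed, are in the scene too. Leave any red or yellow look-alike of the part that bears diamond_plate_center alone.

How it is judged:
At the end, for the whole second after the job is handed in: Oilstone in the drip tray, diamond plate on the rubber mat, strop's block on the bed of the stop board: each centre within 15 mm (horizontally) of the middle of its place, within 0.2 rad of lengthwise, resting flat on it (height within 3 mm, tilt under 0.08 rad), face up, at rest (horizontal distance between oilstone_center and drip_tray below 0.015 m and angle between the x axis of oilstone_center and the x axis of drip_tray, either way round below 0.2 rad and z of oilstone_center in the frame of drip_tray between 0.0125 and 0.0185 m and angle between each of oilstone_center, diamond_plate_center, strop_center's own z axis and vertical below 0.08 rad and linear speed of each of oilstone, diamond_plate, strop below 0.01 m/s and horizontal distance between diamond_plate_center and rubber_mat below 0.015 m and angle between the x axis of diamond_plate_center and the x axis of rubber_mat, either way round below 0.2 rad and z of diamond_plate_center in the frame of rubber_mat between 0.011 and 0.017 m and horizontal distance between strop_center and stop_board below 0.015 m and angle between the x axis of strop_center and the x axis of stop_board, either way round below 0.2 rad and z of strop_center in the frame of stop_board between 0.023 and 0.029 m); the robot touches nothing.
It fails at once if a sharpener is dropped or thrown (faster than 0.7 m/s while out of the gripper) ((linear speed of oilstone above 0.7 m/s and contact force between the fingers and oilstone below 0.2 N) or (linear speed of diamond_plate above 0.7 m/s and contact force between the fingers and diamond_plate below 0.2 N) or (linear speed of strop above 0.7 m/s and contact force between the fingers and strop below 0.2 N)).
It fails at once if a sharpener is tipped by more than 45 degrees (angle between any of oilstone_center, diamond_plate_center, strop_center's own z axis and vertical above 0.785 rad).
It fails at once if the chisel, the honing guide or the bar of compound is moved more than 20 mm (distance of any of chisel_center, honing_guide_center, compound_bar_center from where it was at the start of the episode above 0.02 m).
It also fails if it takes over 115 s, if anything falls off the work surface, if the arm or the gripper's body presses on something with over 40 N, if the wrist force passes 120 N, or if a joint passes its speed limit or range.

## Working session

There is one attempt and no reset: what is moved stays moved. The work goes in short steps, Python scripts to look and compute and a tool call to move; the robot and the scene stay as the last step left them, time stands still between calls to the robot, and variables do not carry over. Pictures are saved under pics/ and viewed, at most 14 in all, crops included, and the job is handed in when it is done.

Besides the shell and the picture viewer there is one more tool, called as name(argument=value, ...) on one line, values as JSON. send_rows: Moves the arm, as the interface text tells. Its arguments: {"type":"object","properties":{"xyz":{"type":"array"},"dr":{"type":"array"},"jaw":{"type":"number"},"grip_force":{"type":"number"}},"required":["xyz","dr"]}

```bash
ls; mkdir -p pics
python3 - <<'E'
from bench import *
import cv2
for n in("top","scene"):
    cv2.imwrite(f"pics/{n}0.png",get_image(n)[:,:,::-1]); print(n,calibration(n))
print(calibration("wrist"))
s=get_state(); print(s)
E
```

```text
pics
top {'vfov': 45.42055474372679, 'cx': 321.6184893464364, 'cy': 233.84302205767654, 'rvec': array([ 2.17402592, -2.16765591,  0.15216287]), 'tvec': array([0.09704246, 0.49819086, 1.21077349])}
scene {'vfov': 54.12464326362037, 'cx': 308.64647334040916, 'cy': 242.64625311358853, 'rvec': array([ 0.76663816,  2.58774788, -1.086666  ]), 'tvec': array([ 0.34395003, -0.18621322,  1.60954865])}
{'vfov': 59.68323124360739, 'cx': 319.5650194198738, 'cy': 241.82236039761085, 'hand_eye': array([[-1.60165887e-04, -9.70208270e-01, -2.42272340e-01,
         6.60101627e-02],
       [ 9.99999940e-01, -8.12697314e-05, -3.35644225e-04,
         6.38950065e-04],
       [ 3.05955395e-04, -2.42272379e-01,  9.70208225e-01,
        -1.45834133e-01],
       [ 0.00000000e+00,  0.00000000e+00,  0.00000000e+00,
         1.00000000e+00]])}
{'time': 0.1, 'joint_positions': array([ 1.32511969,  0.32176888, -0.07007839,  1.45159826,  0.02260441,
        1.37081536, -0.05691876]), 'qd': array([ 0.0010048 , -0.00224875, -0.00155996, -0.00273181,  0.00129766,
        0.00043513,  0.00168982]), 'joint_torque': array([ 1.39941255e-05, -4.92572308e+01, -4.05539526e-01, -3.13398814e+01,
       -6.40356797e-02,  3.96020373e-02,  4.59296439e-05]), 'position': array([ 0.16678384, -0.6277279 ,  0.23853512]), 'tool_rot': array([-3.11337118e+00, -4.06688015e-01,  5.25851961e-04]), 'ft_force': array([ 0.56358473, -0.20075258,  0.48026948]), 'torque': array([-0.01652276,  0.02260221, -0.00194924]), 'grip_force': 0.0, 'grip_width': 1.0007004190276947}
```

Run:
```python
import cv2
im=cv2.imread("pics/top0.png"); cv2.imwrite("pics/top0b.png",cv2.resize(im,(800,600),interpolation=cv2.INTER_CUBIC))
```

```text
(no output)
```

View pics/top0b.png

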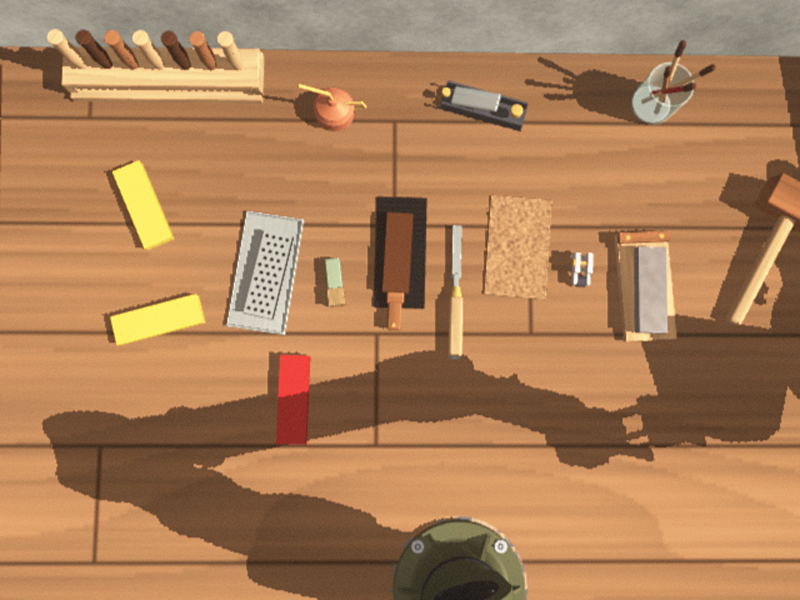

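View pics/scene0.png

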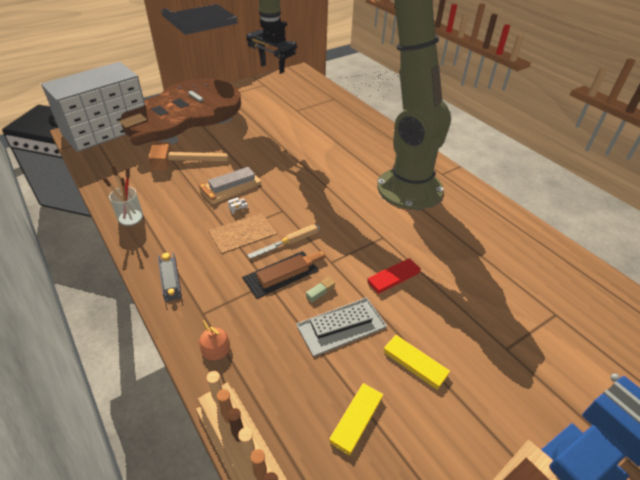

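The top view (800x600) shows the tray with the dotted plate at (265,272), compound (335,282), rubber mat with strop (400,253), chisel (456,290), cork (518,246), guide (581,268) and stop board with oilstone (648,287). I'll enlarge two crops.

Run:
```python
import cv2
im=cv2.imread("pics/top0.png")
for n,x0 in(("L",175),("R",360)):
    c=cv2.resize(im[145:295,x0:x0+200],(800,600),interpolation=cv2.INTER_CUBIC)
    cv2.imwrite(f"pics/c{n}.png",c)
```

```text
(no output)
```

View pics/cL.png

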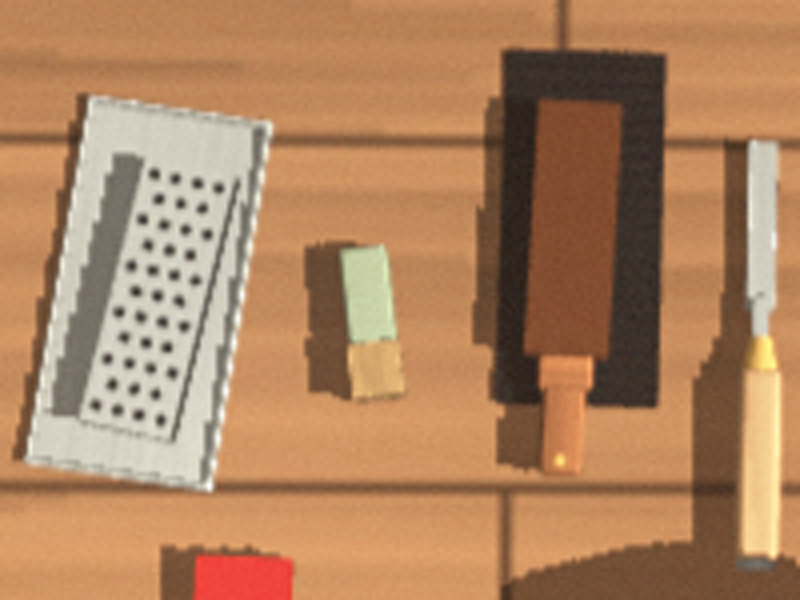

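View pics/cR.png

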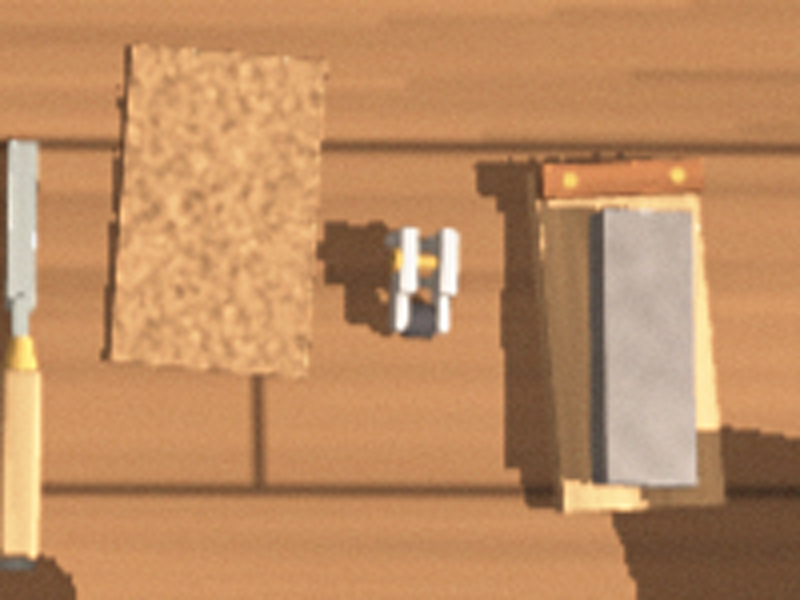

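```bash
cat > h.py <<'E'
import numpy as np,cv2
from bench import *
from scipy.spatial.transform import Rotation as R
def ray(n,uv,z,T=None):
    c=calibration(n); f=240/np.tan(np.radians(c["vfov"])/2)
    d=np.c_[(np.asarray(uv,float)-[c["cx"],c["cy"]])/f,np.ones(len(uv))]
    if n=="wrist":
        s=T or get_state(); B=np.eye(4); B[:3,:3]=R.from_rotvec(s["tool_rot"]).as_matrix(); B[:3,3]=s["position"]
        W=B@c["hand_eye"]; d=d@W[:3,:3].T; o=W[:3,3]
    else:
        M=R.from_rotvec(c["rvec"]).as_matrix(); d=d@M; o=-M.T@c["tvec"]
    return o+d*((z-o[2])/d[:,2])[:,None]
def quad(name,P): # TL TR BR BL, returns centre, yaw of long axis
    P=P[:,:2]; l=(P[0]+P[1]-P[2]-P[3])/2; w=(P[0]+P[3]-P[1]-P[2])/2
    print(name,"c",P.mean(0).round(4),"len %.1f wid %.1f yaw %.3f (wid %.3f)"%(1e3*np.hypot(*l),1e3*np.hypot(*w),np.arctan2(l[1],l[0]),np.arctan2(-w[0],w[1])))
E
python3 - <<'E'
from h import *
D={"tray":(175,.008,[(87,95),(272,122),(212,490),(27,462)]),
"plate":(175,.023,[(143,158),(240,178),(173,440),(80,420)]),
"mat":(175,.004,[(503,50),(665,55),(657,407),(492,402)]),
"strop":(175,.026,[(538,100),(622,101),(607,357),(525,355)]),
"cork":(360,.004,[(130,43),(326,62),(306,377),(108,357)]),
"bed":(360,.015,[(540,200),(700,195),(723,503),(565,512)]),
"stop":(360,.027,[(543,165),(702,160),(702,192),(545,197)]),
"stone":(360,.040,[(604,210),(692,210),(696,486),(606,484)]),
"compound":(175,.024,[(341,247),(384,244),(403,397),(354,400)]),
"chisel":(175,.02,[(748,140),(778,140),(776,570),(740,570)]),
"guide":(360,.03,[(390,230),(460,230),(448,337),(392,337)])}
for k,(x0,z,p) in D.items():
    p=(np.array(p)+.5)/4-.5+[x0,145]; quad(k,ray("top",p,z))
E
```

```text
tray c [0.536  0.3386] len 205.8 wid 102.5 yaw -0.136 (wid -0.144)
plate c [0.5296 0.3308] len 147.0 wid 52.6 yaw -0.217 (wid -0.205)
mat c [0.5734 0.1029] len 198.0 wid 90.7 yaw -0.025 (wid -0.025)
strop c [0.5692 0.1067] len 141.3 wid 45.2 yaw -0.052 (wid -0.013)
cork c [ 0.5849 -0.1079] len 178.5 wid 110.5 yaw -0.083 (wid -0.094)
bed c [ 0.5044 -0.3334] len 172.0 wid 88.5 yaw 0.039 (wid 0.048)
stop c [ 0.5987 -0.3278] len 17.9 wid 87.8 yaw -0.008 (wid 0.038)
stone c [ 0.504  -0.3338] len 149.6 wid 48.4 yaw -0.029 (wid -0.007)
compound c [0.5171 0.2163] len 84.2 wid 24.9 yaw 0.116 (wid 0.070)
chisel c [0.5016 0.0043] len 236.0 wid 18.0 yaw -0.019 (wid 0.004)
guide c [ 0.5394 -0.2144] len 59.1 wid 34.5 yaw -0.074 (wid 0.005)
```

```bash
cat >> h.py <<'E'
def go(x,y,z,yaw):
    s=get_state(); A=R.from_rotvec(s["tool_rot"]); B=R.from_rotvec([0,0,yaw])*R.from_euler("x",np.pi)
    m=A.as_matrix()
    print("xyz",(A.inv().apply(np.array([x,y,z])-s["position"])*1e3).round(1),"dr",(A.inv()*B).as_rotvec().round(3),
      "| at",s["position"].round(4),"yaw %.3f"%np.arctan2(m[1,0],m[0,0]),"q7 %.2f"%s["joint_positions"][6],"t %.1f"%s["time"])
E
python3 - <<'E'
import bench
print([k for k in dir(bench) if not k.startswith("__")], getattr(bench,"nose_length",None))
from h import *
go(.504,-.334,.14,-.018)
E
```

```text
['MotionError', 'calibration', 'close_job', 'get_image', 'get_state', 'nose_length'] 0.017
xyz [ 401.4 -197.1   98.8] dr [-0.002  0.     0.278] | at [ 0.1668 -0.6277  0.2385] yaw 0.260 q7 -0.06 t 0.1
```

send_rows(xyz=[[40, -20, 10], [80, -40, 20], [120, -60, 30], [160, -80, 40], [200, -99, 50], [241, -118, 60], [281, -138, 70], [321, -158, 79], [361, -177, 89], [401, -197, 99]], dr=[[0, 0, 0.03], [0, 0, 0.06], [0, 0, 0.09], [0, 0, 0.12], [0, 0, 0.15], [0, 0, 0.18], [0, 0, 0.21], [0, 0, 0.24], [0, 0, 0.26], [0, 0, 0.278]], jaw=87)

```text
time: 0.93
position: [0.4747, -0.3595, 0.1488]
tool_rot: [-3.141, 0.03, 0.001]
ft_force: [0.8, -0.5, 0.3]
grip_width: 1.004
grip_force: 0.0
```

Run:
```python
from h import *
go(.504,-.334,.036,-.018)
```

```text
xyz [ 28.8 -26.1 112.8] dr [ 0.     0.    -0.001] | at [ 0.4747 -0.3595  0.1488] yaw -0.019 q7 -1.05 t 0.9
```

send_rows(xyz=[[15, -13, 10], [28, -26, 20], [29, -26, 30], [29, -26, 40], [29, -26, 40], [29, -26, 40], [29, -26, 40], [29, -26, 40], [29, -26, 40], [29, -26, 40]], dr=[[0, 0, 0], [0, 0, 0], [0, 0, 0], [0, 0, 0], [0, 0, 0], [0, 0, 0], [0, 0, 0], [0, 0, 0], [0, 0, 0], [0, 0, 0]])

```text
time: 1.77
position: [0.5032, -0.3363, 0.1101]
tool_rot: [3.141, -0.03, 0.001]
ft_force: [0.1, -0.4, 0.5]
grip_width: 1.0
grip_force: 0.0
```

Run:
```python
from h import *
cv2.imwrite("pics/w1.png",get_image("wrist")[:,:,::-1])
go(.504,-.334,.036,-.018)
```

```text
xyz [ 0.7 -2.1 73.9] dr [ 0.001 -0.001 -0.001] | at [ 0.5032 -0.3361  0.1099] yaw -0.019 q7 -1.12 t 1.8
```

View pics/w1.png

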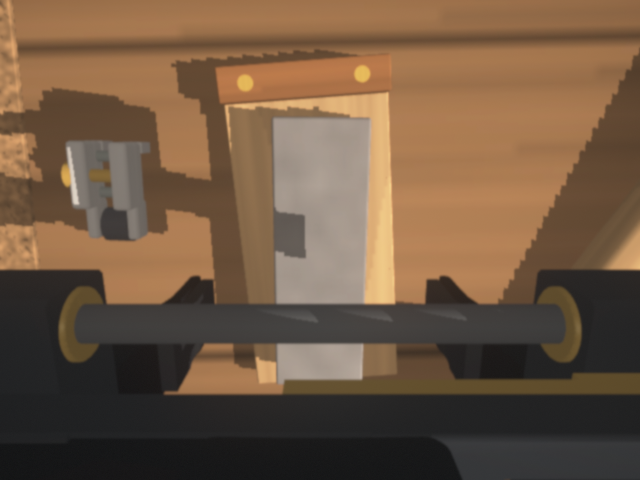

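The wrist view shows the stone centred between the fingers (columns 273–370), parallel to the tool.

send_rows(xyz=[[1, -2, 15], [1, -2, 30], [1, -2, 45], [1, -2, 58], [1, -2, 67], [1, -2, 72], [1, -2, 74], [1, -2, 74], [1, -2, 74], [1, -2, 74]], dr=[[0, 0, 0], [0, 0, 0], [0, 0, 0], [0, 0, 0], [0, 0, 0], [0, 0, 0], [0, 0, 0], [0, 0, 0], [0, 0, 0], [0, 0, 0]])

```text
time: 2.65
position: [0.5048, -0.334, 0.0363]
tool_rot: [3.141, -0.029, 0.002]
ft_force: [0.2, -0.0, -0.1]
grip_width: 0.998
grip_force: 0.0
```

send_rows(xyz=[[0, 0, 0], [0, 0, 0], [0, 0, 0], [0, 0, 0], [0, 0, 0], [0, 0, 0], [0, 0, 0], [0, 0, 0], [0, 0, 0], [0, 0, 0]], dr=[[0, 0, 0], [0, 0, 0], [0, 0, 0], [0, 0, 0], [0, 0, 0], [0, 0, 0], [0, 0, 0], [0, 0, 0], [0, 0, 0], [0, 0, 0]], jaw=30, grip_force=30)

```text
time: 3.48
position: [0.5042, -0.3343, 0.0354]
tool_rot: [3.141, -0.029, 0.0]
ft_force: [0.7, -3.0, -0.8]
grip_width: 0.57
grip_force: 30.0
```

Run:
```python
from h import *
print(get_state()["ft_force"])
go(.504,-.334,.12,-.018)
go(.585,-.108,.12,-.09)
```

```text
[ 0.73889679 -3.0469537  -0.77102186]
xyz [ -0.2  -0.3 -84.6] dr [ 0.001 -0.    -0.001] | at [ 0.5042 -0.3343  0.0354] yaw -0.019 q7 -1.15 t 3.5
xyz [  76.6 -227.7  -84.7] dr [ 0.001 -0.     0.071] | at [ 0.5042 -0.3343  0.0354] yaw -0.019 q7 -1.15 t 3.5
```

send_rows(xyz=[[0, 0, -12], [0, 0, -30], [0, 0, -52], [0, 0, -72], [6, -18, -82], [17, -50, -85], [28, -83, -85], [39, -116, -85], [50, -149, -85], [59, -175, -85]], dr=[[0, 0, 0], [0, 0, 0], [0, 0, 0], [0, 0, 0], [0, 0, 0.01], [0, 0, 0.02], [0, 0, 0.03], [0, 0, 0.04], [0, 0, 0.05], [0, 0, 0.06]])

```text
time: 4.32
position: [0.5662, -0.155, 0.1203]
tool_rot: [-3.137, 0.119, 0.003]
ft_force: [1.0, 0.7, -4.5]
grip_width: 0.577
grip_force: 30.0
```

Run:
```python
from h import *
print(get_state()["grip_width"])
go(.585,-.108,.0255,-.09)
```

```text
0.576865640524843
xyz [ 15.4 -48.1  94.9] dr [-0.003  0.002  0.014] | at [ 0.5662 -0.155   0.1203] yaw -0.076 q7 -1.52 t 4.3
```

send_rows(xyz=[[8, -20, 10], [13, -38, 22], [17, -48, 36], [17, -51, 50], [17, -51, 62], [17, -51, 72], [17, -51, 79], [17, -51, 83], [17, -51, 85], [17, -51, 85]], dr=[[0, 0, 0.01], [0, 0, 0.01], [0, 0, 0.01], [0, 0, 0.01], [0, 0, 0.01], [0, 0, 0.01], [0, 0, 0.01], [0, 0, 0.01], [0, 0, 0.01], [0, 0, 0.01]])

```text
time: 5.15
position: [0.5872, -0.1108, 0.0353]
tool_rot: [3.138, -0.14, -0.0]
ft_force: [-0.5, 0.1, -4.8]
grip_width: 0.572
grip_force: 30.0
```

Run:
```python
from h import *
print(get_state()["grip_width"])
go(.585,-.108,.025,-.09)
```

```text
0.5721272412489903
xyz [-2.5 -2.6 10.3] dr [0.    0.    0.001] | at [ 0.5872 -0.1108  0.0353] yaw -0.089 q7 -1.66 t 5.2
```

send_rows(xyz=[[-1, -1, 2], [-2, -2, 4], [-2, -2, 6], [-2, -2, 7.5], [-2, -2, 9], [-2, -2, 10], [-2, -2, 10.5], [-2, -2, 11], [-2, -2, 11], [-2, -2, 11]], dr=[[0, 0, 0], [0, 0, 0], [0, 0, 0], [0, 0, 0], [0, 0, 0], [0, 0, 0], [0, 0, 0], [0, 0, 0], [0, 0, 0], [0, 0, 0]])

```text
time: 5.98
position: [0.5857, -0.1081, 0.0245]
tool_rot: [3.138, -0.138, 0.0]
ft_force: [0.2, -0.2, -4.9]
grip_width: 0.573
grip_force: 30.0
```

send_rows(xyz=[[0, 0, 0.5], [0, 0, 1], [0, 0, 1], [0, 0, 1.5], [0, 0, 1.5], [0, 0, 1.5], [0, 0, 1.5], [0, 0, 1.5], [0, 0, 1.5], [0, 0, 1.5]], dr=[[0, 0, 0], [0, 0, 0], [0, 0, 0], [0, 0, 0], [0, 0, 0], [0, 0, 0], [0, 0, 0], [0, 0, 0], [0, 0, 0], [0, 0, 0]])

```text
time: 6.82
position: [0.5856, -0.1081, 0.0244]
tool_rot: [3.138, -0.138, 0.0]
ft_force: [-5.8, 1.7, 9.0]
grip_width: 0.576
grip_force: 30.0
```

Contact; release, rise, then go over to the strop.

send_rows(xyz=[[0, 0, 1], [0, 0, 1], [0, 0, 1], [0, 0, 1], [0, 0, 1], [0, 0, 1], [0, 0, 1], [0, 0, -3], [0, 0, -20], [0, 0, -45]], dr=[[0, 0, 0], [0, 0, 0], [0, 0, 0], [0, 0, 0], [0, 0, 0], [0, 0, 0], [0, 0, 0], [0, 0, 0], [0, 0, 0], [0, 0, 0]], jaw=80)

```text
time: 7.65
position: [0.5835, -0.1077, 0.0662]
tool_rot: [-3.138, 0.138, 0.008]
ft_force: [0.3, -0.3, 0.4]
grip_width: 0.919
grip_force: 0.0
```

Run:
```python
from h import *
print(get_state()["grip_width"])
go(.569,.107,.10,-.03)
```

```text
0.918828211922551
xyz [ -33.5 -212.7  -33.5] dr [-0.001  0.005 -0.058] | at [ 0.5835 -0.1077  0.0662] yaw -0.088 q7 -1.65 t 7.7
```

send_rows(xyz=[[0, -5, -15], [-4, -25, -28], [-9, -55, -33], [-14, -90, -33], [-20, -125, -33], [-25, -160, -33], [-30, -190, -33], [-33, -207, -33], [-33, -213, -33], [-33, -213, -33]], dr=[[0, 0, 0], [0, 0, 0], [0, 0, -0.01], [0, 0, -0.02], [0, 0, -0.03], [0, 0, -0.04], [0, 0, -0.05], [0, 0, -0.058], [0, 0, -0.058], [0, 0, -0.058]])

```text
time: 8.48
position: [0.5713, 0.109, 0.1012]
tool_rot: [-3.141, 0.042, -0.001]
ft_force: [0.2, 0.0, 0.2]
grip_width: 0.916
grip_force: 0.0
```

Run:
```python
from h import *
s=get_state()
cv2.imwrite("pics/w2.png",get_image("wrist")[:,:,::-1])
go(.569,.107,.026,-.03)
```

```text
xyz [-2.7 -0.4 75. ] dr [ 0.001 -0.     0.   ] | at [0.5717 0.1066 0.101 ] yaw -0.030 q7 -1.97 t 8.5
```

View pics/w2.png

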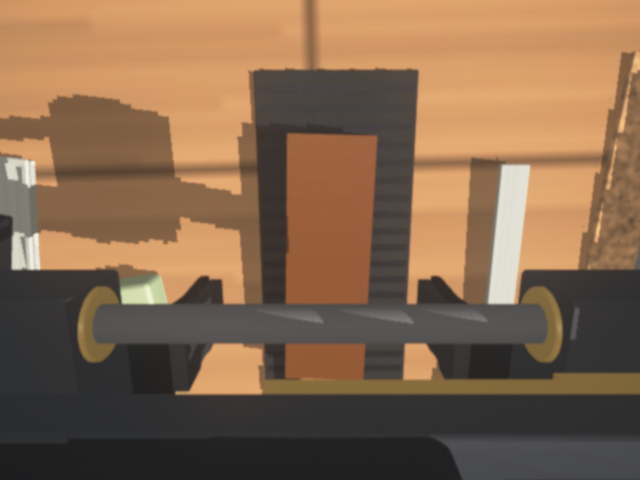

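The strop's far edge runs (287,134)–(378,136), its sides down to (285,378)/(363,380); mat far corners (250,70)/(418,70).

Run:
```python
from h import *
P=ray("wrist",[(287,134),(378,136),(363,380),(285,378)],.026); print(P.round(4)); quad("strop",P)
c=P[:2,:2].mean(0); d=c-P[2:,:2].mean(0); d/=np.hypot(*d); print("centre",c-.07*d)
P=ray("wrist",[(250,70),(418,70),(403,375),(265,378)],.004); quad("mat",P); c=P[:2,:2].mean(0); d=c-P[2:,:2].mean(0); d/=np.hypot(*d); print("centre",c-.1*d)
```

```text
[[0.64   0.1207 0.026 ]
 [0.6376 0.0742 0.026 ]
 [0.4975 0.0825 0.026 ]
 [0.5002 0.1287 0.026 ]]
strop c [0.5688 0.1015] len 140.1 wid 46.4 yaw -0.058 (wid -0.055)
centre [0.56888686 0.10151778]
mat c [0.5798 0.0972] len 186.4 wid 90.5 yaw -0.022 (wid -0.018)
centre [0.57303884 0.09736537]
```

send_rows(xyz=[[-2, 0, 15], [-2.5, 1, 30], [-2.5, 1, 45], [-2.5, 1, 58], [-2.5, 1, 67], [-2.5, 1, 72], [-2.5, 1, 75], [-2.5, 1, 75], [-2.5, 1, 75], [-2.5, 1, 75]], dr=[[0, 0, 0.02], [0, 0, 0.02], [0, 0, 0.02], [0, 0, 0.02], [0, 0, 0.02], [0, 0, 0.02], [0, 0, 0.02], [0, 0, 0.02], [0, 0, 0.02], [0, 0, 0.02]])

```text
time: 9.37
position: [0.5695, 0.1063, 0.0266]
tool_rot: [-3.14, 0.079, -0.002]
ft_force: [-0.1, -0.2, 0.0]
grip_width: 0.919
grip_force: 0.0
```

send_rows(xyz=[[0, 0, 0], [0, 0, 0], [0, 0, 0], [0, 0, 0], [0, 0, 0], [0, 0, 0], [0, 0, 0], [0, 0, 0], [0, 0, 0], [0, 0, 0]], dr=[[0, 0, 0], [0, 0, 0], [0, 0, 0], [0, 0, 0], [0, 0, 0], [0, 0, 0], [0, 0, 0], [0, 0, 0], [0, 0, 0], [0, 0, 0]], jaw=30, grip_force=25)

```text
time: 10.2
position: [0.5689, 0.1058, 0.0259]
tool_rot: [3.14, -0.079, -0.0]
ft_force: [0.4, -0.7, 0.3]
grip_width: 0.524
grip_force: 25.0
```

Run:
```python
from h import *
go(.569,.106,.13,-.05)
go(.504,-.333,.13,.042)
```

```text
xyz [ 1.000e-01 -1.000e-01 -1.041e+02] dr [ 0.  0. -0.] | at [0.5689 0.1058 0.0259] yaw -0.050 q7 -2.03 t 10.2
xyz [ -42.8  441.6 -103.9] dr [ 0.     0.    -0.092] | at [0.5689 0.1058 0.0259] yaw -0.050 q7 -2.03 t 10.2
```

send_rows(xyz=[[0, 0, -12], [0, 0, -30], [0, 0, -52], [0, 5, -70], [-2, 20, -79], [-5, 48, -80], [-8, 80, -80], [-11, 114, -80], [-15, 148, -80], [-18, 182, -80]], dr=[[0, 0, 0], [0, 0, 0], [0, 0, 0], [0, 0, 0], [0, 0, 0], [0, 0, -0.01], [0, 0, -0.02], [0, 0, -0.025], [0, 0, -0.03], [0, 0, -0.04]])

```text
time: 11.03
position: [0.5413, -0.0759, 0.1066]
tool_rot: [-3.142, 0.014, -0.001]
ft_force: [-0.3, -0.8, -1.2]
grip_width: 0.527
grip_force: 25.0
```

send_rows(xyz=[[-3, 34, 0], [-6, 68, 0], [-9, 102, 0], [-12, 136, 0], [-16, 170, 0], [-20, 204, 0], [-23, 232, 0], [-25, 250, 0], [-25, 259, 0], [-25, 260, 0]], dr=[[0, 0, 0], [0, 0, -0.01], [0, 0, -0.01], [0, 0, -0.02], [0, 0, -0.03], [0, 0, -0.04], [0, 0, -0.05], [0, 0, -0.05], [0, 0, -0.05], [0, 0, -0.05]])

```text
time: 11.87
position: [0.5135, -0.3367, 0.1061]
tool_rot: [3.141, 0.057, 0.0]
ft_force: [0.3, 0.3, -2.3]
grip_width: 0.53
grip_force: 25.0
```

Run:
```python
from h import *
get_image("top"); get_image("top"); print(get_state()["grip_width"])
go(.504,-.333,.037,.042)
```

```text
0.5259161545016938
xyz [-10.7  -0.3  69. ] dr [-0.001 -0.    -0.001] | at [ 0.5147 -0.333   0.106 ] yaw 0.041 q7 -1.08 t 12.0
```

send_rows(xyz=[[-5, 0, 8], [-9, 0, 20], [-10.5, 0, 32], [-10.5, 0, 44], [-10.5, 0, 53], [-10.5, 0, 59], [-10.5, 0, 63], [-10.5, 0, 65], [-10.5, 0, 66], [-10.5, 0, 66]], dr=[[0, 0, 0], [0, 0, 0], [0, 0, 0], [0, 0, 0], [0, 0, 0], [0, 0, 0], [0, 0, 0], [0, 0, 0], [0, 0, 0], [0, 0, 0]])

```text
time: 12.8
position: [0.504, -0.3351, 0.04]
tool_rot: [3.141, 0.063, 0.001]
ft_force: [0.7, 1.0, -2.0]
grip_width: 0.527
grip_force: 25.0
```

send_rows(xyz=[[0, 0, 0.5], [0, 0, 1], [0, 0, 1.5], [0, 0, 2], [0, 0, 2.5], [0, 0, 3], [0, 0, 3.5], [0, 0, 4], [0, 0, 4], [0, 0, 4]], dr=[[0, 0, 0], [0, 0, 0], [0, 0, 0], [0, 0, 0], [0, 0, 0], [0, 0, 0], [0, 0, 0], [0, 0, 0], [0, 0, 0], [0, 0, 0]])

```text
time: 13.63
position: [0.5037, -0.335, 0.0369]
tool_rot: [3.141, 0.063, -0.0]
ft_force: [-2.4, 0.8, 5.4]
grip_width: 0.527
grip_force: 25.0
```

Contact at 36.9 mm, as it must be. Release, rise.

send_rows(xyz=[[0, 0, 0], [0, 0, 0], [0, 0, 0], [0, 0, 0], [0, 0, 0], [0, 0, 0], [0, 0, 0], [0, 0, -5], [0, 0, -22], [0, 0, -50]], dr=[[0, 0, 0], [0, 0, 0], [0, 0, 0], [0, 0, 0], [0, 0, 0], [0, 0, 0], [0, 0, 0], [0, 0, 0], [0, 0, 0], [0, 0, 0]], jaw=80)

```text
time: 14.47
position: [0.5016, -0.3337, 0.0837]
tool_rot: [-3.137, -0.063, 0.008]
ft_force: [-0.8, -1.0, -0.9]
grip_width: 0.916
grip_force: 0.0
```

Run:
```python
from h import *
go(.53,.331,.13,-.21)
```

```text
xyz [  54.7 -663.2  -44.1] dr [-0.003  0.005  0.25 ] | at [ 0.5016 -0.3337  0.0837] yaw 0.040 q7 -1.07 t 14.5
```

send_rows(xyz=[[3, -35, -20], [6, -71, -40], [9, -107, -44], [12, -143, -44], [15, -180, -44], [18, -218, -44], [21, -256, -44], [24, -294, -44], [27, -332, -44], [30, -370, -44]], dr=[[0, 0, 0.01], [0, 0, 0.02], [0, 0, 0.04], [0, 0, 0.05], [0, 0, 0.07], [0, 0, 0.08], [0, 0, 0.1], [0, 0, 0.11], [0, 0, 0.13], [0, 0, 0.14]])

```text
time: 15.3
position: [0.5188, 0.0377, 0.1306]
tool_rot: [3.137, -0.159, 0.002]
ft_force: [1.1, -0.3, -0.5]
grip_width: 0.92
grip_force: 0.0
```

Run:
```python
from h import *
go(.53,.331,.10,-.21)
```

```text
xyz [ -18.6 -293.    30.4] dr [ 0.    -0.001  0.109] | at [0.5188 0.0377 0.1306] yaw -0.101 q7 -1.87 t 15.3
```

send_rows(xyz=[[-2, -36, 3], [-4, -72, 6], [-6, -108, 10], [-8, -145, 14], [-11, -182, 18], [-14, -218, 22], [-16, -250, 26], [-18, -275, 30], [-18, -291, 30], [-18, -293, 30]], dr=[[0, 0, 0.01], [0, 0, 0.02], [0, 0, 0.04], [0, 0, 0.05], [0, 0, 0.06], [0, 0, 0.08], [0, 0, 0.1], [0, 0, 0.11], [0, 0, 0.11], [0, 0, 0.11]])

```text
time: 16.13
position: [0.5288, 0.334, 0.1001]
tool_rot: [-3.122, 0.321, 0.002]
ft_force: [-0.3, 0.7, 0.1]
grip_width: 0.92
grip_force: 0.0
```

Run:
```python
from h import *
get_image("top");get_image("top")
cv2.imwrite("pics/w3.png",get_image("wrist")[:,:,::-1])
go(.53,.331,.028,-.21)
```

```text
xyz [-1.2 -2.7 71.9] dr [ 0.001 -0.    -0.001] | at [0.5306 0.3282 0.0999] yaw -0.211 q7 -2.58 t 16.3
```

View pics/w3.png

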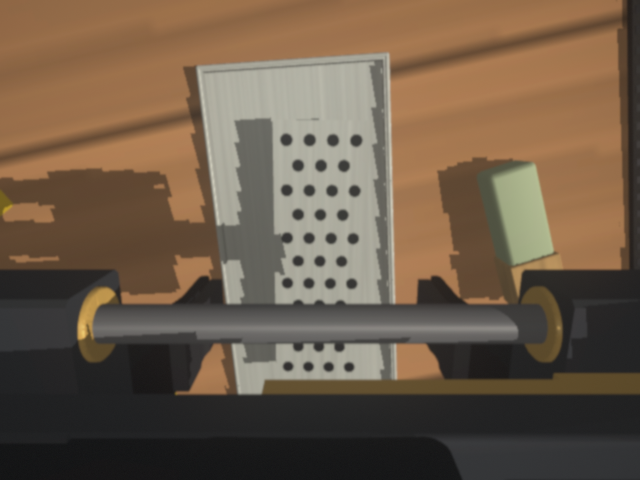

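Plate aligned with the tool: first hole row (287–357,140), last (288–349,367), far edge at row ~119; the tray's far corners at (198,67),(389,55).

Run:
```python
from h import *
P=ray("wrist",[(287,140),(357,140),(349,367),(288,367)],.023); quad("holes",P)
P=ray("wrist",[(198,67),(389,55),(396,378),(239,393)],.008); quad("tray",P)
c=P[:2,:2].mean(0); d=c-P[2:,:2].mean(0); d/=np.hypot(*d); print("centre",c-.102*d)
```

```text
holes c [0.53   0.3276] len 130.8 wid 36.2 yaw -0.225 (wid -0.211)
tray c [0.5406 0.3335] len 193.8 wid 101.2 yaw -0.147 (wid -0.128)
centre [0.5355971  0.33425237]
```

send_rows(xyz=[[-0.5, -1, 15], [-0.5, -1, 30], [-0.5, -1, 45], [-0.5, -1, 57], [-0.5, -1, 65], [-0.5, -1, 69], [-0.5, -1, 71.5], [-0.5, -1, 71.5], [-0.5, -1, 71.5], [-0.5, -1, 71.5]], dr=[[0, 0, 0], [0, 0, 0], [0, 0, 0], [0, 0, 0], [0, 0, 0], [0, 0, 0], [0, 0, 0], [0, 0, 0], [0, 0, 0], [0, 0, 0]])

```text
time: 17.12
position: [0.5305, 0.3308, 0.0292]
tool_rot: [-3.124, 0.329, -0.002]
ft_force: [0.0, 0.4, 0.6]
grip_width: 0.925
grip_force: 0.0
```

send_rows(xyz=[[0, 0, 0], [0, 0, 0], [0, 0, 0], [0, 0, 0], [0, 0, 0], [0, 0, 0], [0, 0, 0], [0, 0, 0], [0, 0, 0], [0, 0, 0]], dr=[[0, 0, 0], [0, 0, 0], [0, 0, 0], [0, 0, 0], [0, 0, 0], [0, 0, 0], [0, 0, 0], [0, 0, 0], [0, 0, 0], [0, 0, 0]], jaw=30, grip_force=35)

```text
time: 17.95
position: [0.53, 0.3302, 0.0284]
tool_rot: [3.124, -0.33, -0.0]
ft_force: [-0.8, 0.1, 1.8]
grip_width: 0.574
grip_force: 35.0
```

Run:
```python
from h import *
go(.573,.1015,.1,-.025)
```

```text
xyz [ 89.8 214.8 -71.5] dr [ 0.     0.    -0.185] | at [0.53   0.3302 0.0284] yaw -0.210 q7 -2.62 t 17.9
```

send_rows(xyz=[[0, 0, -10], [0, 0, -28], [0, 0, -50], [3, 7, -67], [12, 28, -72], [24, 58, -72], [37, 90, -72], [50, 121, -72], [63, 152, -72], [75, 180, -72]], dr=[[0, 0, 0], [0, 0, 0], [0, 0, 0], [0, 0, 0], [0, 0, -0.03], [0, 0, -0.06], [0, 0, -0.09], [0, 0, -0.12], [0, 0, -0.15], [0, 0, -0.17]])

```text
time: 18.78
position: [0.5658, 0.1363, 0.1006]
tool_rot: [3.14, -0.062, -0.0]
ft_force: [0.8, 0.2, -2.6]
grip_width: 0.573
grip_force: 35.0
```

send_rows(xyz=[[7, 16, 0], [10, 25, 0], [12, 32, 0], [12, 33, 0], [12, 33, 0], [12, 33, 0], [12, 33, 0], [12, 33, 0], [12, 33, 0], [12, 33, 0]], dr=[[0, 0, -0.01], [0, 0, -0.015], [0, 0, -0.015], [0, 0, -0.015], [0, 0, -0.015], [0, 0, -0.015], [0, 0, -0.015], [0, 0, -0.015], [0, 0, -0.015], [0, 0, -0.015]])

```text
time: 19.62
position: [0.5763, 0.1058, 0.1004]
tool_rot: [-3.141, 0.038, 0.0]
ft_force: [-0.3, 0.3, -2.1]
grip_width: 0.568
grip_force: 35.0
```

Run:
```python
from h import *
print(get_state()["grip_width"],get_state()["ft_force"])
go(.573,.1015,.0295,-.025)
```

```text
0.5679584777997887 [-0.25182558  0.26320284 -2.0947207 ]
xyz [-3.2  4.4 70.9] dr [-0.     0.     0.001] | at [0.5763 0.1058 0.1004] yaw -0.024 q7 -1.98 t 19.6
```

send_rows(xyz=[[-2, 2, 10], [-3, 4, 22], [-3, 4, 35], [-3, 4, 47], [-3, 4, 57], [-3, 4, 63], [-3, 4, 66], [-3, 4, 68], [-3, 4, 68], [-3, 4, 68]], dr=[[0, 0, 0], [0, 0, 0], [0, 0, 0], [0, 0, 0], [0, 0, 0], [0, 0, 0], [0, 0, 0], [0, 0, 0], [0, 0, 0], [0, 0, 0]])

```text
time: 20.45
position: [0.5738, 0.1015, 0.0328]
tool_rot: [-3.141, 0.039, -0.001]
ft_force: [-0.1, 0.6, -2.2]
grip_width: 0.571
grip_force: 35.0
```

send_rows(xyz=[[0, 0, 0.5], [0, 0, 1], [0, 0, 1.5], [0, 0, 2], [0, 0, 2.5], [0, 0, 3], [0, 0, 3.5], [0, 0, 4], [0, 0, 4], [0, 0, 4]], dr=[[0, 0, 0], [0, 0, 0], [0, 0, 0], [0, 0, 0], [0, 0, 0], [0, 0, 0], [0, 0, 0], [0, 0, 0], [0, 0, 0], [0, 0, 0]])

```text
time: 21.28
position: [0.5734, 0.1013, 0.0293]
tool_rot: [3.141, -0.04, -0.0]
ft_force: [-2.3, -0.1, 4.6]
grip_width: 0.568
grip_force: 35.0
```

send_rows(xyz=[[0, 0, 0], [0, 0, 0], [0, 0, 0], [0, 0, 0], [0, 0, 0], [0, 0, 0], [0, 0, 0], [0, 0, -5], [0, 0, -22], [0, 0, -50]], dr=[[0, 0, 0], [0, 0, 0], [0, 0, 0], [0, 0, 0], [0, 0, 0], [0, 0, 0], [0, 0, 0], [0, 0, 0], [0, 0, 0], [0, 0, 0]], jaw=80)

```text
time: 22.12
position: [0.571, 0.1008, 0.0764]
tool_rot: [3.141, -0.039, -0.009]
ft_force: [0.5, -0.6, -0.2]
grip_width: 0.919
grip_force: 0.0
```

Run:
```python
from h import *
go(.586,-.108,.08,-.09)
```

```text
xyz [ 20.2 208.4  -3.6] dr [0.001 0.006 0.065] | at [0.571  0.1008 0.0764] yaw -0.025 q7 -1.99 t 22.1
```

send_rows(xyz=[[1, 8, -8], [4, 30, -10], [8, 62, -10], [11, 96, -10], [14, 130, -8], [17, 160, -6], [19, 188, -4], [20, 202, -4], [20, 208, -4], [20, 208, -4]], dr=[[0, 0, 0], [0, 0, 0.01], [0, 0, 0.02], [0, 0, 0.03], [0, 0, 0.04], [0, 0, 0.05], [0, 0, 0.06], [0, 0, 0.065], [0, 0, 0.065], [0, 0, 0.065]])

```text
time: 22.95
position: [0.588, -0.1083, 0.0824]
tool_rot: [3.138, -0.145, -0.0]
ft_force: [-0.1, 0.0, -0.2]
grip_width: 0.921
grip_force: 0.0
```

Run:
```python
from h import *
cv2.imwrite("pics/top1.png",get_image("top")[140:300,165:565,::-1].repeat(2,0).repeat(2,1)); get_image("top")
go(.5856,-.108,.0255,-.088)
```

```text
xyz [-2.4  3.5 57.1] dr [-0.001 -0.     0.   ] | at [ 0.5883 -0.1048  0.0826] yaw -0.088 q7 -1.67 t 23.1
```

View pics/top1.png

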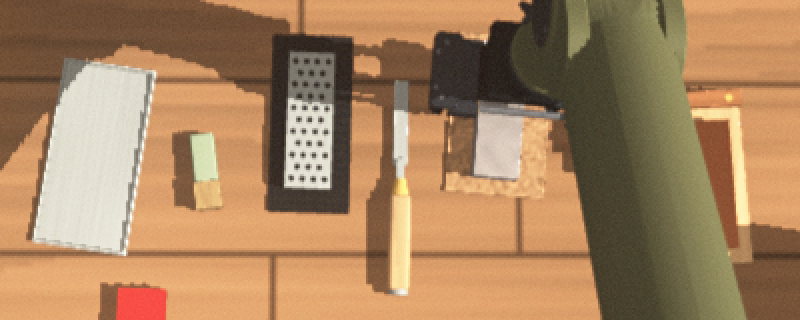

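The plate sits centred on the mat (plate 285–335, mat 270–352); the stone waits on the cork; tray empty. Descend and take the stone.

send_rows(xyz=[[-1, 1, 12], [-2, 3, 24], [-2, 3, 36], [-2, 3, 46], [-2, 3, 52], [-2, 3, 55], [-2, 3, 57], [-2, 3, 57], [-2, 3, 57], [-2, 3, 57]], dr=[[0, 0, 0], [0, 0, 0], [0, 0, 0], [0, 0, 0], [0, 0, 0], [0, 0, 0], [0, 0, 0], [0, 0, 0], [0, 0, 0], [0, 0, 0]])

```text
time: 23.88
position: [0.5864, -0.11, 0.026]
tool_rot: [3.138, -0.142, 0.002]
ft_force: [-0.2, 0.3, 0.4]
grip_width: 0.922
grip_force: 0.0
```

send_rows(xyz=[[0, 0, 0], [0, 0, 0], [0, 0, 0], [0, 0, 0], [0, 0, 0], [0, 0, 0], [0, 0, 0], [0, 0, 0], [0, 0, 0], [0, 0, 0]], dr=[[0, 0, 0], [0, 0, 0], [0, 0, 0], [0, 0, 0], [0, 0, 0], [0, 0, 0], [0, 0, 0], [0, 0, 0], [0, 0, 0], [0, 0, 0]], jaw=30, grip_force=30)

```text
time: 24.72
position: [0.586, -0.1093, 0.0254]
tool_rot: [-3.138, 0.141, -0.0]
ft_force: [0.5, 2.4, 1.1]
grip_width: 0.574
grip_force: 30.0
```

Run:
```python
from h import *
go(.536,.3365,.11,-.14)
```

```text
xyz [ -89.7 -439.5  -84.3] dr [-0.001  0.     0.05 ] | at [ 0.586  -0.1093  0.0254] yaw -0.090 q7 -1.69 t 24.7
```

Fingertips would end at rim height in the tray; regrip 4 mm higher.

send_rows(xyz=[[0, 0, 0], [0, 0, 0], [0, 0, 0], [0, 0, 0], [0, 0, 0], [0, 0, -2], [0, 0, -4], [0, 0, -4.5], [0, 0, -4.5], [0, 0, -4.5]], dr=[[0, 0, 0], [0, 0, 0], [0, 0, 0], [0, 0, 0], [0, 0, 0], [0, 0, 0], [0, 0, 0], [0, 0, 0], [0, 0, 0], [0, 0, 0]], jaw=58)

```text
time: 25.55
position: [0.586, -0.11, 0.03]
tool_rot: [3.138, -0.142, 0.0]
ft_force: [0.5, 0.6, -0.3]
grip_width: 0.668
grip_force: 0.0
```

send_rows(xyz=[[0, 0, 0], [0, 0, 0], [0, 0, 0], [0, 0, 0], [0, 0, 0], [0, 0, 0], [0, 0, 0], [0, 0, 0], [0, 0, 0], [0, 0, 0]], dr=[[0, 0, 0], [0, 0, 0], [0, 0, 0], [0, 0, 0], [0, 0, 0], [0, 0, 0], [0, 0, 0], [0, 0, 0], [0, 0, 0], [0, 0, 0]], jaw=30, grip_force=35)

```text
time: 26.38
position: [0.5858, -0.1096, 0.0298]
tool_rot: [-3.138, 0.141, 0.0]
ft_force: [-0.3, 1.9, -1.0]
grip_width: 0.574
grip_force: 35.0
```

Run:
```python
from h import *
go(.536,.3365,.11,-.14)
```

```text
xyz [ -89.8 -439.9  -80.1] dr [-0.    0.    0.05] | at [ 0.5858 -0.1096  0.0298] yaw -0.090 q7 -1.69 t 26.4
```

send_rows(xyz=[[0, 0, -12], [0, 0, -30], [0, 0, -52], [-2, -8, -70], [-7, -30, -79], [-14, -62, -80], [-21, -96, -80], [-28, -130, -80], [-35, -164, -80], [-42, -198, -80]], dr=[[0, 0, 0], [0, 0, 0], [0, 0, 0], [0, 0, 0], [0, 0, 0], [0, 0, 0.01], [0, 0, 0.01], [0, 0, 0.02], [0, 0, 0.02], [0, 0, 0.03]])

```text
time: 27.22
position: [0.561, 0.0916, 0.11]
tool_rot: [3.134, -0.19, -0.001]
ft_force: [0.8, 0.8, -5.4]
grip_width: 0.573
grip_force: 35.0
```

send_rows(xyz=[[-7, -34, 0], [-14, -68, 0], [-20, -102, 0], [-27, -136, 0], [-33, -168, 0], [-38, -198, 0], [-43, -222, 0], [-46, -236, 0], [-48, -241, 0], [-48, -241, 0]], dr=[[0, 0, 0], [0, 0, 0], [0, 0, 0.01], [0, 0, 0.01], [0, 0, 0.02], [0, 0, 0.02], [0, 0, 0.02], [0, 0, 0.02], [0, 0, 0.02], [0, 0, 0.02]])

```text
time: 28.05
position: [0.5424, 0.3365, 0.1096]
tool_rot: [3.133, -0.217, -0.001]
ft_force: [0.1, -0.1, -4.6]
grip_width: 0.574
grip_force: 35.0
```

Run:
```python
from h import *
get_image("top"); get_image("top"); print(get_state()["grip_width"])
go(.536,.3365,.029,-.14)
```

```text
0.5700170485881679
xyz [-8.2 -2.1 80.5] dr [ 0.003 -0.    -0.002] | at [0.5439 0.3334 0.1095] yaw -0.142 q7 -2.51 t 28.1
```

send_rows(xyz=[[-4, -1, 12], [-8, -2, 26], [-8, -2, 40], [-8, -2, 54], [-8, -2, 65], [-8, -2, 72], [-8, -2, 75], [-8, -2, 77], [-8, -2, 77], [-8, -2, 77]], dr=[[0, 0, 0], [0, 0, 0], [0, 0, 0], [0, 0, 0], [0, 0, 0], [0, 0, 0], [0, 0, 0], [0, 0, 0], [0, 0, 0], [0, 0, 0]])

```text
time: 28.98
position: [0.5359, 0.3396, 0.0335]
tool_rot: [-3.133, 0.22, -0.001]
ft_force: [0.3, 0.5, -5.0]
grip_width: 0.572
grip_force: 35.0
```

send_rows(xyz=[[0, 0, 0.5], [0, 0, 1], [0, 0, 1.5], [0, 0, 2], [0, 0, 2.5], [0, 0, 3], [0, 0, 3.5], [0, 0, 4.5], [0, 0, 4.5], [0, 0, 4.5]], dr=[[0, 0, 0], [0, 0, 0], [0, 0, 0], [0, 0, 0], [0, 0, 0], [0, 0, 0], [0, 0, 0], [0, 0, 0], [0, 0, 0], [0, 0, 0]])

```text
time: 29.82
position: [0.5356, 0.3391, 0.0289]
tool_rot: [3.134, -0.22, 0.0]
ft_force: [-0.7, -2.1, 0.5]
grip_width: 0.573
grip_force: 35.0
```

Contact at the expected 28.9 mm. Release, rise, and pull back out of the top camera's view.

send_rows(xyz=[[0, 0, 0.5], [0, 0, 0.5], [0, 0, 0.5], [0, 0, 0.5], [0, 0, 0.5], [0, 0, 0.5], [0, 0, 0.5], [0, 0, -5], [0, 0, -25], [0, 0, -60]], dr=[[0, 0, 0], [0, 0, 0], [0, 0, 0], [0, 0, 0], [0, 0, 0], [0, 0, 0], [0, 0, 0], [0, 0, 0], [0, 0, 0], [0, 0, 0]], jaw=80)

```text
time: 30.65
position: [0.5331, 0.3373, 0.0854]
tool_rot: [3.13, -0.22, -0.01]
ft_force: [0.4, 0.2, 0.1]
grip_width: 0.918
grip_force: 0.0
```

send_rows(xyz=[[0, 0, -40], [0, 0, -80], [-20, -30, -100], [-40, -60, -110], [-60, -90, -120], [-80, -120, -120], [-100, -150, -120], [-120, -170, -120], [-120, -170, -120], [-120, -170, -120]], dr=[[0, 0, 0], [0, 0, 0], [0, 0, 0], [0, 0, 0], [0, 0, 0], [0, 0, 0], [0, 0, 0], [0, 0, 0], [0, 0, 0], [0, 0, 0]])

```text
time: 31.48
position: [0.4356, 0.5287, 0.209]
tool_rot: [-3.133, 0.207, 0.001]
ft_force: [0.2, -0.2, 0.3]
grip_width: 0.92
grip_force: 0.0
```

Run:
```python
from h import *
get_image("top")
cv2.imwrite("pics/top2.png",get_image("top")[140:300,165:565,::-1].repeat(2,0).repeat(2,1))
```

```text
(no output)
```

View pics/top2.png

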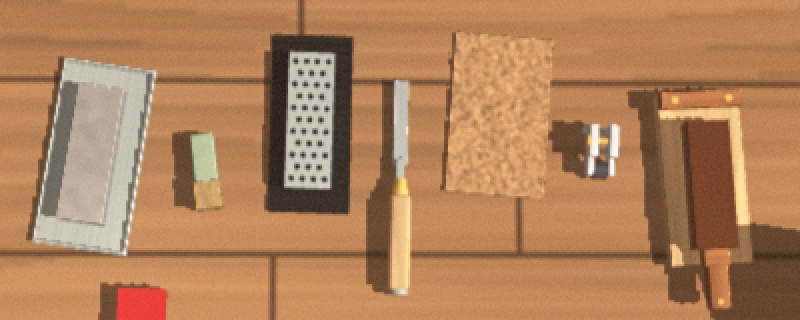

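All three are on their bases; corners read off the crop (stone (77,82)…(57,218), plate (289,52)…(284,187), strop (685,121)…(696,250)). Check numerically.

Run:
```python
from h import *
D={"stone":(.028,[(77,82),(126,88),(105,225),(57,218)]),"tray":(.008,[(63,57),(156,71),(126,255),(32,240)]),
"plate":(.024,[(289,52),(335,53),(331,189),(284,187)]),"mat":(.004,[(272,35),(353,37),(349,213),(267,211)]),
"strop":(.037,[(685,121),(730,119),(738,248),(696,250)]),"bed":(.015,[(656,109),(739,106),(750,260),(671,265)])}
for k,(z,p) in D.items(): quad(k,ray("top",(np.array(p)+.5)/2-.5+[165,140],z))
print(get_state()["qd"].round(3))
```

```text
stone c [0.5355 0.3388] len 150.2 wid 52.8 yaw -0.123 (wid -0.130)
tray c [0.5361 0.3389] len 205.6 wid 103.7 yaw -0.139 (wid -0.151)
plate c [0.5736 0.1029] len 150.1 wid 50.8 yaw -0.031 (wid -0.027)
mat c [0.5734 0.1019] len 198.0 wid 90.4 yaw -0.023 (wid -0.019)
strop c [ 0.5032 -0.3324] len 140.6 wid 47.6 yaw 0.034 (wid 0.050)
bed c [ 0.5055 -0.3315] len 172.0 wid 90.2 yaw 0.045 (wid 0.053)
[ 0.066  0.002 -0.006  0.006  0.006 -0.    -0.001]
```

Everything is within about 2.5 mm, so I'm handing in.

```bash
python3 -c "
from bench import *
print(close_job())"
```

```text
the job is handed in; nothing more can be done
None
```

I handed the job in at about 32 s of robot time: the oilstone is in the drip tray, the diamond plate on the rubber mat and the strop on the stop board with its handle at the open end, each about 2.5 mm or less from centre and lengthwise within about 0.03 rad in the final top view (no verdict was shown).

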